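# Short spin on the bench centrifuge

## Task

Give the tubes in the small bench centrifuge a quick spin-down: switch it on by pressing the end of the mains rocker with the white bar, then push the open lid down from the outside until it is fully shut, and only then press the blue short-spin key and keep it fully held down; the program finishes while still holding that key. Only press and push: keep fingers off the rotor and the inside of the lid, do not press the green or the light grey key, and leave the bottle, tube stand and box of seed envelopes where they stand.

Things in the scene. Friction and masses are not known exactly. Their poses are not given: they have to be found in the camera images.
- centrifuge: Light grey bench microcentrifuge, 236 mm deep (x) by 226 mm wide (y), fixed to the bench. Origin: centre of its underside, on the bench; x runs from its front (sloping control panel, robot's side) to its rear (lid hinge), z up; turned about z by up to 0.35 rad. Behind the panel a flat deck 104 mm above the bench holds the open round rotor chamber; the deck's front edge is 57 mm before the origin.
- panel: Control panel, 80 mm up the slope (x) by 226 mm (y), sloping 25 degrees from 60 mm above the bench at the machine's front to 94 mm at the deck. Origin: middle of its face; x up the slope, y as the machine's, z square out of it. From +y to -y: dark display, light grey key, green key, blue key, black mains rocker; 38 mm between the middles of these four.
- rocker (a joint): Black mains rocker at the -y end of the panel, 29 mm long up the slope, 20 mm wide. Rad: 0 off (upper end, with the white bar, about 9 mm proud of the panel), 0.32 on (upper end pressed in, still 5 mm proud). It snaps over past 0.16 and stays; takes about 5 N on the upper end, square to the panel, through 4 mm. Starts off.
- rocker_on_end (a point): The point to press: on the face of the rocker's upper end (with the white bar, nearer the lid), 9 mm up the slope from its pivot. Moves with the rocker. Axes when off as the panel's: x up the slope, z square out of the panel.
- lid (a joint): Lid angle in rad: 0 fully shut, flat on the deck; grows as it opens; starts 0.75 to 1.1. The hinge lies along the machine's y at its rear. Stiff friction hinge: the lid stays where it is left, neither falls nor springs, so it must be pushed all the way down: 1 to 8 N straight down near its free edge.
- lid_hinge (a point): Middle of the lid's hinge line, 98 mm behind the machine's origin and 112 mm above the bench. Turns with the lid; when shut its axes are the machine's.
- lid_push (a point): Where to push: on the lid's outside (upper) face, mid-width, 135 mm from the hinge line and 10 mm out from it; 15 mm short of the free edge, which has a 60 mm wide grey lip 6 mm longer. z points out of the lid. Moves with the lid; 122 mm above the bench when shut. The lid is 196 mm wide, 12 mm thick; from 9 mm nearer the hinge on, a dome rises gently by 7 mm.
- lid_lining (a point): Middle of the grey lining plate (136 by 180 mm, 5 mm thick) on the inside (under) face of the lid. Not to be touched.
- rotor: Dark grey rotor, 132 mm across, with twelve capped tubes, in the chamber; origin under its middle. Not to be touched.
- short_key (a joint): Travel of the blue key in m, square into the panel: 0 up, 0.003 fully down. Spring return: about 1.2 N to start, 4 N fully down, where it still stands 3 mm proud of the panel.
- short_top (a point): Blue short-spin key with a white arrow, next to the rocker: 20 mm (y) by 16 mm (up the slope). Origin: centre of its top face, 6 mm off the panel when up; axes as the panel's: x up the slope, z square out of the panel.
- start_key (a joint): Travel of the green start key in m, like the blue key's; 38 mm to the +y side of the blue key. Not to be pressed.
- lid_open_key (a joint): Travel of the light grey lid-opening key in m; 38 mm to the +y side of the green key. Not to be pressed.
- bottle: Loose clear bottle with a blue cap, 56 mm across, 105 mm high, standing near the machine. Origin: centre of its underside.
- tube_stand: Loose blue stand with two orange-capped tubes, base 92 mm across, 116 mm high. Origin: centre of its underside.
- seed_box: Loose small card box of upright orange seed envelopes, 85 by 62 mm, 73 mm high over the envelopes. Origin: centre of its underside.

How it is judged:
On the way, in this order (a step that is already met when the one before it is completed fails the run):
1. the mains rocker is switched on while the lid is still open (value of joint rocker above 0.27 rad and value of joint lid above 0.4 rad), for 0.2 s.
2. the lid is fully shut (value of joint lid below 0.03 rad and value of joint rocker above 0.27 rad), for 0.2 s.
3. the blue short-spin key is held down by the fingers (value of joint short_key above 0.002 m and contact force between the fingers and short_key above 1 N), for 0.2 s.
At the end, for the whole second after the job is handed in: Rocker on (above 0.27 rad), lid shut (below 0.03 rad), blue key held at least 2 of its 3 mm down by the fingers with more than 1 N, green and grey keys up, and bottle, tube stand and seed box within 20 mm of where they stood (all of step 2 and all of step 3 and value of joint each of start_key, lid_open_key below 0.001 m and distance of each of bottle, tube_stand, seed_box from where it was at the start of the episode below 0.02 m); the arm keeps its last pose, push and grip.
It fails at once if the blue key is pressed before the lid is shut (value of joint short_key above 0.0015 m and value of joint lid above 0.06 rad).
It fails at once if the lid is shut before the machine is switched on (value of joint each of lid, rocker below 0.1 rad).
It fails at once if the green or light grey key is pressed (value of joint any of start_key, lid_open_key above 0.0015 m).
It fails at once if the inside of the lid or the rotor is touched (contact force between the fingers and lid_c3 above 0.5 N or contact force between the fingers and rotor above 0.5 N).
It fails at once if the bottle, tube stand or seed box is moved or lifted (distance of any of bottle, tube_stand, seed_box from where it was at the start of the episode above 0.02 m).
It also fails if it takes over 56 s, if anything falls off the work surface, if the arm or the gripper's body presses on something with over 40 N, if the wrist force passes 120 N, or if a joint passes its speed limit or range.

## Robot

A 6-joint arm with a two-finger parallel gripper is mounted at the origin on the work surface. World frame = base frame: x ahead of the robot, y to its left, z up, the work surface at z = 0. Lengths are in m, angles in rad, forces in N, time in s.
With the tool pointing down it reaches from about 0.3 to 0.875 m from the base axis. Payload 6.4 kg.
Tool frame: the origin (TCP) lies midway between the tips of the shut fingers; the grasp point (between the pads) lies 19 mm behind it; z points along the fingers, y is the line along which they close (so a half turn about z gives the same grasp; the last joint's range is limited). The gripper opens to 85 mm and grips with 20 to 120 N. Pads are 22 mm wide; open, the fingers measure 114 mm over their backs; the gripper's body (76 mm by 85 mm) begins 54 mm behind the grasp point. The pads swing forward as they close: fully open they stand 13 mm farther back than shut.
Start: joints at [-1.353, 0.181, 1.607, -0, 1.354, -0.206], TCP at [0.236, -0.524, 0.231] pointing down, gripper open.
Joint ranges: [-2.99, 2.99], [-0.89, 2.07], [0.3, 2.58], [-1.14, 4.28], [0, 2.63], [-3.12, 3.12]. Speed limits (rad/s): [2.57, 2.57, 3.01, 3.14, 3.14, 3.14].

## Interface

Orientations are given as a unit quaternion [w, x, y, z].
In Python, from bench import observe, camera, camera_model, sign_off, boxes_of gives the robot as it stands. The module is installed in compiled form; this text tells all that it offers.
- The arm moves only by the shell command python3 -m creep 'ROWS'. ROWS is JSON, a list that holds one entry, the list of rows, each a list of 7 numbers: the opening, from 0 (shut) to 1 (fully open), then the shift along the tool's x, y, z in cm, then the turn, a rotation vector about the tool's x, y, z in degrees. In form: [[[claw, dx, dy, dz, ax, ay, az], ...]]. A call has 1 to 12 rows; each row shifts and turns the commanded pose from where the row before left it, along the tool's axes as they then stand; what a row does not reach is not made up. A row lasts 1/10 s, in which the tool goes at most 50 mm and 8.59 degrees, less where a joint would pass 70% of its speed; a pose out of reach is approached as far as the arm can. A call with a gripper value outside its range is refused whole. The fingers move at their own pace and stop on an object; the grip force is fixed at half the most. Time passes only in rows, so rows that do not move let the fingers close. It gives the time, the measured TCP pose, the force, the opening and the grip force at its end, in the units of the state.
- observe(): the state, without advancing time (a new reading comes with each control period).
- camera(name): name is "scene" or "top" or "wrist"; returns the picture (420x560x3 uint8, blue, green, red); there is no depth.
- camera_model(name): a dict with "camera_matrix" (3x3 intrinsics, pixels), "rvec" (rotation vector, rad) and "tvec" (3), from world to camera coordinates, as OpenCV has them. Camera axes: x right, y down, z forward; pixel columns grow to the right and rows downward; lengths in m; the calibration is good to about 2 mm. A picture is of the moment at which its call begins: read the wrist's pose just before it. camera_model takes no time and is no camera call; for the wrist camera it gives the pose at the moment of the call.
- sign_off(): hands the job in; it is judged then, once.
Trained networks look in the newest picture that a camera, given by its name, has taken for a name from the list of things; names that differ only in an ending like _2 or _b are one class to them, and where a whole thing is asked for, a point or a joint stands for the part that bears it (a point fixed in the world has none). Each returns a list of dicts, best first, with "confidence" (0 to 1); they miss things now and then, are a little off and sometimes report something else, mostly with a low value. They report only what shows in the picture. A call takes as long as a camera call.
- boxes_of(camera, target): "centre" ([row, column] in pixels, amid what is visible of it).
The state is a dict: "clock": time; "qpos": joint angles; "dq": joint speeds; "joint_efforts": joint torques, N m; "position": TCP position; "eef_rot": TCP orientation; "contact_force": force on the tool from outside, world axes, zero at the start; "moment": the same for the moment, N m; "finger_gap": opening from 0.0 (shut) to 1.0 (fully open); "gripper_force": force on a finger pad.
Only numpy, scipy, OpenCV 4.12 (cv2) and the standard library are available. Lean on these libraries where they do the work, as an engineer would, in place of code of your own. Each camera call takes 0.05 s, during which the arm holds its last target. There are 200 camera calls.

## Working session

There is one attempt and no reset: what is moved stays moved. The work goes in short steps, Python scripts to look and compute and a shell command to move; the robot and the scene stay as the last step left them, time stands still between calls to the robot, and variables do not carry over. Pictures are saved under pics/ and viewed, at most 10 in all, crops included, and the job is handed in when it is done.

```bash
mkdir -p pics
cat > look.py <<'E'
from bench import *
import numpy as np, cv2
s=observe(); print({k:np.round(s[k],3).tolist() for k in("clock","position","eef_rot","finger_gap")})
ims=[]
for c in("scene","top"):
    im=camera(c); ims.append(im); cv2.imwrite(f"pics/{c}0.png",im)
    m=camera_model(c); print(c,np.round(m["camera_matrix"],1).tolist(),np.round(m["rvec"],3).tolist(),np.round(m["tvec"],3).tolist())
    for t in("centrifuge","panel","rocker_on_end","short_top","start_key","lid_open_key","lid_push","lid_hinge","rotor","bottle","tube_stand","seed_box"):
        print(c,t,[(np.round(b["centre"]).tolist(),round(b["confidence"],2)) for b in boxes_of(c,t)[:2]])
E
python3 look.py
```

```text
{'clock': 0.0, 'position': [0.236, -0.524, 0.23], 'eef_rot': [-0.001, 0.978, 0.21, -0.0], 'finger_gap': 0.999}
scene [[433.5, 0.0, 273.2], [0.0, 433.5, 215.0], [0.0, 0.0, 1.0]] [0.9, 2.63, -0.944] [0.436, -0.228, 1.291]
scene centrifuge [([219.0, 244.0], 0.58)]
scene panel [([207.0, 284.0], 0.93)]
scene rocker_on_end [([206.0, 283.0], 0.75), ([178.0, 269.0], 0.49)]
scene short_top []
scene start_key [([199.0, 285.0], 0.44)]
scene lid_open_key [([151.0, 231.0], 0.7), ([212.0, 292.0], 0.47)]
scene lid_push [([198.0, 222.0], 0.96), ([203.0, 284.0], 0.35)]
scene lid_hinge [([194.0, 223.0], 0.75)]
scene rotor [([223.0, 254.0], 0.81)]
scene bottle [([146.0, 230.0], 0.71)]
scene tube_stand [([304.0, 302.0], 0.94), ([201.0, 284.0], 0.24)]
scene seed_box [([205.0, 336.0], 0.68), ([196.0, 220.0], 0.32)]
top [[460.9, 0.0, 282.8], [0.0, 460.9, 207.1], [0.0, 0.0, 1.0]] [2.175, -2.168, 0.162] [0.009, 0.55, 1.135]
top centrifuge [([186.0, 298.0], 0.77)]
top panel [([220.0, 290.0], 0.76)]
top rocker_on_end [([229.0, 324.0], 0.64)]
top short_top [([224.0, 289.0], 0.64), ([225.0, 310.0], 0.63)]
top start_key [([221.0, 281.0], 0.63)]
top lid_open_key [([274.0, 262.0], 0.59), ([221.0, 281.0], 0.45)]
top lid_push [([156.0, 306.0], 0.69)]
top lid_hinge [([153.0, 306.0], 0.83), ([177.0, 203.0], 0.53)]
top rotor [([185.0, 296.0], 0.88)]
top bottle [([226.0, 386.0], 0.77)]
top tube_stand [([177.0, 203.0], 0.65), ([153.0, 304.0], 0.37)]
top seed_box [([275.0, 260.0], 0.8)]
```

```bash
python3 -c "
import cv2
a=cv2.imread('pics/scene0.png')[110:340,170:370];b=cv2.imread('pics/top0.png')[100:300,180:410]
a=cv2.resize(a,None,fx=2.6,fy=2.6,interpolation=2);b=cv2.resize(b,None,fx=3,fy=3,interpolation=2)
cv2.imwrite('pics/a.png',a);cv2.imwrite('pics/b.png',b)"
```

```text
(no output)
```

View pics/a.png

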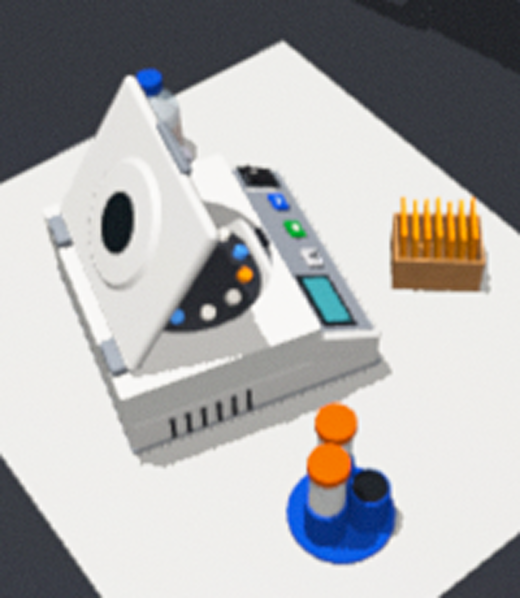

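View pics/b.png

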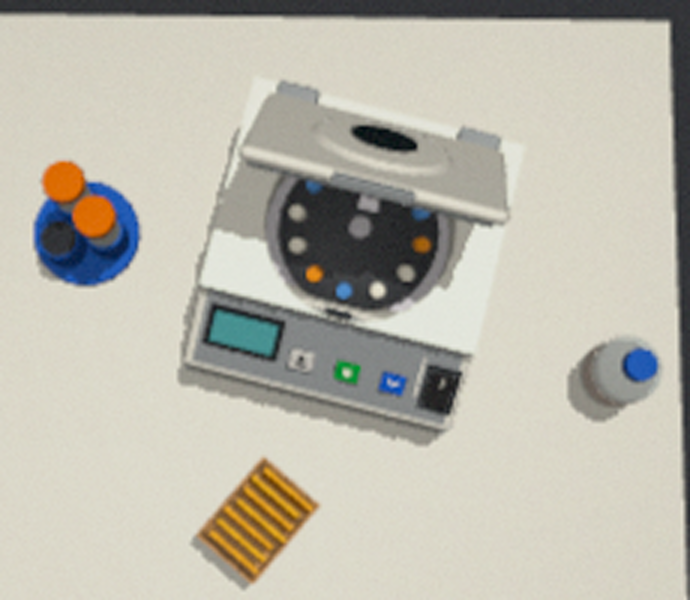

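The top crop shows, left to right, display (243,333), grey (301,360), green (347,372), blue (391,383) and the rocker (438,388). The lid stands open, and the box, stand and bottle are well clear of the panel's right half.

```bash
cat > geo.py <<'E'
import numpy as np, cv2
from bench import *
from scipy.spatial.transform import Rotation as R
def ray(m,uv):
    K=m["camera_matrix"];Rm=cv2.Rodrigues(np.array(m["rvec"]))[0];t=np.array(m["tvec"]).ravel()
    d=Rm.T@np.linalg.solve(K,[uv[0],uv[1],1.]);return -Rm.T@t,d
def onz(m,uv,z):
    o,d=ray(m,uv);return o+d*(z-o[2])/d[2]
def proj(m,P):
    return cv2.projectPoints(np.array(P,float).reshape(-1,3),np.array(m["rvec"]),np.array(m["tvec"]),np.array(m["camera_matrix"]),None)[0].reshape(-1,2)
E
python3 - <<'E'
from geo import *
m=camera_model("top")
P={'grey':(301,360,.0825),'green':(347,372,.0825),'blue':(391,383,.0825),'rock':(438,388,.083),'deckL':(203,287,.104),'deckR':(473,354,.104),
'frontL':(185,363,.06),'frontR':(447,428,.06),'rearL':(257,80,.104),'rearR':(523,147,.104),'lidL':(244,152,.22),'lidR':(506,215,.22)}
W={}
for k,(u,v,z) in P.items():
    W[k]=onz(m,(180+u/3-.33,100+v/3-.33),z); print(k,np.round(W[k],4))
d=W['grey']-W['blue'];print('yaw keys',np.arctan2(-d[0],d[1]),np.linalg.norm(d))
d=W['deckL']-W['deckR'];print('yaw deck',np.arctan2(-d[0],d[1]),np.linalg.norm(d))
ms=camera_model("scene")
for k in W: print(k,'scene crop',np.round((proj(ms,W[k])[0]-[170,110])*2.6).tolist())
o,dd=ray(m,(282,207));print('topcam',o); o,dd=ray(ms,(282,207));print('scenecam',o)
E
```

```text
grey [0.5136 0.019  0.0825]
green [ 0.5041 -0.0181  0.0825]
blue [ 0.4953 -0.0536  0.0825]
rock [ 0.4914 -0.0915  0.083 ]
deckL [0.5694 0.0974 0.104 ]
deckR [ 0.517  -0.1171  0.104 ]
frontL [0.5128 0.1137 0.06  ]
frontR [ 0.4603 -0.1014  0.06  ]
rearL [0.739  0.0557 0.104 ]
rearR [ 0.6854 -0.1598  0.104 ]
lidL [0.6505 0.0633 0.22  ]
lidR [ 0.6058 -0.125   0.22  ]
yaw keys -0.24674014150452 0.07485652294774947
yaw deck -0.23981836712204746 0.22080125787545127
grey scene crop [312.0, 248.0]
green scene crop [295.0, 219.0]
blue scene crop [279.0, 193.0]
rock scene crop [258.0, 168.0]
deckL scene crop [320.0, 318.0]
deckR scene crop [220.0, 149.0]
frontL scene crop [380.0, 328.0]
frontR scene crop [277.0, 165.0]
rearL scene crop [123.0, 390.0]
rearR scene crop [44.0, 204.0]
lidL scene crop [210.0, 249.0]
lidR scene crop [124.0, 92.0]
topcam [0.40858173 0.04302349 1.19222907]
scenecam [0.94326245 0.528167   0.86117384]
```

```bash
cat >> geo.py <<'E'
YAW=-.243; O=np.array([.5985,-.0236,0])
Rm=R.from_euler('z',YAW)
Rp=Rm*R.from_euler('y',-25,degrees=True)      # panel axes in world
PC=np.array([-.093,0,.077])                   # panel centre in machine
def mach(p): return O+Rm.apply(p)
def pan(p): return mach(PC)+Rp.apply(p)
RT=Rp*R.from_euler('x',180,degrees=True)      # tool square onto panel, x up the slope
RD=Rm*R.from_euler('x',180,degrees=True)      # tool straight down
def go(P,Rt):
    s=observe();q=s["eef_rot"];Rc=R.from_quat([q[1],q[2],q[3],q[0]])
    print("t",round(s["clock"],2),"pos",np.round(s["position"],4),"F",np.round(s["contact_force"],1))
    print("turn deg (tool)",np.round((Rc.inv()*Rt).as_rotvec(degrees=True),1),"shift cm: before turn",np.round(Rc.inv().apply(P-s["position"])*100,2),"after turn",np.round(Rt.inv().apply(P-s["position"])*100,2))
E
python3 - <<'E'
from geo import *
go(pan([.012,-.092,.11]),RT)
E
```

```text
t 1.3 pos [ 0.2365 -0.5241  0.2313] F [0.3 0.3 0.1]
turn deg (tool) [-8.3 24.1 37.6] shift cm: before turn [ 37.79 -31.46   4.95] after turn [  7.18 -48.09   8.81]
```

```bash
python3 -m creep '[[[0,3.15,-2.62,0.41,0,0,0],[0,3.15,-2.62,0.41,0,0,0],[0,3.15,-2.62,0.41,0,0,0],[0,3.15,-2.62,0.41,0,0,0],[0,3.15,-2.62,0.41,0,0,0],[0,3.15,-2.62,0.41,0,0,0],[0,3.15,-2.62,0.41,0,0,0],[0,3.15,-2.62,0.41,0,0,0],[0,3.15,-2.62,0.41,0,0,0],[0,3.15,-2.62,0.41,0,0,0],[0,3.15,-2.62,0.41,0,0,0],[0,3.15,-2.62,0.41,0,0,0]]]' | tail -c 600
python3 -m creep '[[[0,0,0,0,-1.38,4.02,6.27],[0,0,0,0,-1.38,4.02,6.27],[0,0,0,0,-1.38,4.02,6.27],[0,0,0,0,-1.38,4.02,6.27],[0,0,0,0,-1.38,4.02,6.27],[0,0,0,0,-1.38,4.02,6.27],[0,0,0,0,0,0,0],[0,0,0,0,0,0,0]]]' | tail -c 600
python3 - <<'E'
from geo import *
go(pan([.012,-.092,.11]),RT)
im=camera("wrist");cv2.imwrite("pics/w1.png",im);m=camera_model("wrist")
for t in("rocker_on_end","short_top","start_key","lid_open_key","lid_push"):
    for b in boxes_of("wrist",t)[:2]: print(t,np.round(b["centre"],1),round(b["confidence"],2))
for n,p in dict(rock_on=(.009,-.092,.009),blue=(0,-.054,.006),green=(0,-.016,.006)).items(): print(n,'predicted row,col',np.round(proj(m,pan(p))[0][::-1]))
E
```

```text
clock: 2.5
position: [0.4524, -0.0805, 0.1823]
eef_rot: [0.0, 0.978, 0.21, 0.0]
contact_force: [0.5, -0.9, 0.8]
finger_gap: -0.003
gripper_force: 0.0
clock: 3.3
position: [0.4518, -0.0821, 0.1825]
eef_rot: [0.026, 0.969, -0.117, 0.215]
contact_force: [0.1, -0.5, 0.2]
finger_gap: -0.004
gripper_force: 0.0
t 3.3 pos [ 0.4518 -0.0821  0.1825] F [ 0.1 -0.5  0.2]
turn deg (tool) [-0.1 -0.   0.1] shift cm: before turn [-0.06 -0.01  0.06] after turn [-0.06 -0.01  0.06]
rocker_on_end [211.4 276.6] 0.73
short_top [220.8 225.5] 0.77
lid_open_key [219.5 121.3] 0.86
rock_on predicted row,col [218. 280.]
blue predicted row,col [229. 227.]
green predicted row,col [229. 173.]
```

View pics/w1.png

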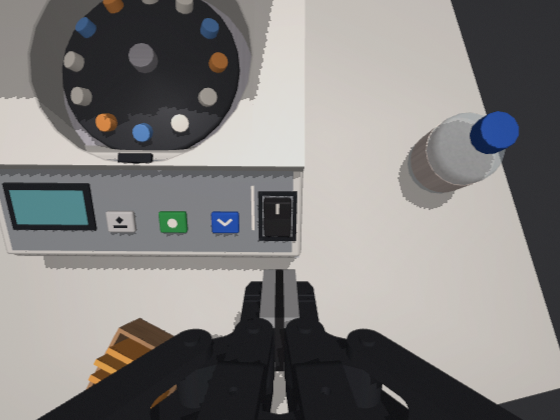

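The wrist view shows grey (121,222), green (173,222), blue (225,222), and the rocker at (277,216) with its white bar at (277,209). The panel sits about 7 px up the slope from my prediction, so I'll triangulate it.

Run:
```python
from geo import *
mw,mt,ms=[camera_model(c) for c in("wrist","top","scene")]
ob={'grey':[(121,222),(180+301/3-.33,100+360/3-.33),(170+312/2.6-.3,110+257/2.6-.3)],
'green':[(173,222),(180+347/3-.33,100+372/3-.33),(170+294/2.6-.3,110+229/2.6-.3)],
'blue':[(225,222),(180+391/3-.33,100+383/3-.33),(170+278/2.6-.3,110+202/2.6-.3)]}
for k,v in ob.items():
    for sel in((0,1),(0,1,2)):
        A=np.zeros((3,3));b=np.zeros(3)
        for i in sel:
            o,d=ray((mw,mt,ms)[i],v[i]);d=d/np.linalg.norm(d);w=(3,1,1)[i];M=w*(np.eye(3)-np.outer(d,d));A+=M;b+=M@o
        X=np.linalg.solve(A,b)
        print(k,sel,np.round(X,4),'panel frame mm',np.round(Rp.inv().apply(X-mach(PC))*1e3,1),'resid',[np.round(proj(m,X)[0]-u,1).tolist() for m,u in zip((mw,mt,ms),v)])
o,d=ray(mw,(277,209));n=Rp.apply([0,0,1]);P0=pan([0,0,.008]);X=o+d*(n@(P0-o))/(n@d);print('bar panel mm',np.round(Rp.inv().apply(X-mach(PC))*1e3,1))
```

```text
grey (0, 1) [0.5148 0.0188 0.0834] panel frame mm [ 4.1 21.   5.2] resid [[0.0, 0.6], [0.1, -0.5], [-0.1, -3.4]]
grey (0, 1, 2) [0.5161 0.021  0.0759] panel frame mm [ 1.6 23.5 -2. ] resid [[1.0, 0.4], [-0.9, -0.8], [0.1, -0.5]]
green (0, 1) [ 0.5052 -0.0181  0.0876] panel frame mm [  5.5 -17.1   9.1] resid [[0.0, 0.8], [0.1, -0.7], [0.4, -4.8]]
green (0, 1, 2) [ 0.507  -0.0159  0.0752] panel frame mm [  1.4 -14.5  -2.6] resid [[1.3, 0.3], [-1.1, -1.0], [0.3, -0.5]]
blue (0, 1) [ 0.4965 -0.0534  0.0876] panel frame mm [  5.5 -53.5   9.2] resid [[0.1, 0.7], [0.1, -0.6], [0.4, -4.4]]
blue (0, 1, 2) [ 0.498  -0.0524  0.0743] panel frame mm [  1.  -52.2  -3.4] resid [[1.0, 0.4], [-0.8, -0.8], [0.2, -0.2]]
bar panel mm [ 15.2 -89.7   8. ]
```

```bash
python3 -m creep '[[[0,0.05,-0.02,2.4,0,0,0],[0,0.05,-0.02,2.4,0,0,0],[0,0.05,-0.02,2.4,0,0,0],[0,0.05,-0.02,2.2,0,0,0],[0,0,0,0,0,0,0],[0,0,0,0,0,0,0]]]' | grep -E "pos|force"
for i in 1; do python3 -m creep '[[[0,0,0,0.2,0,0,0],[0,0,0,0.2,0,0,0],[0,0,0,0,0,0,0]]]' | grep -E "pos|force"; done
python3 -m creep '[[[0,0,0,0.2,0,0,0],[0,0,0,0,0,0,0]]]' | grep -E "pos|force"
python3 -m creep '[[[0,0,0,0.2,0,0,0],[0,0,0,0,0,0,0]]]' | grep -E "clock|pos|force"
```

```text
position: [0.492, -0.0911, 0.0974]
contact_force: [-0.1, -0.4, -0.9]
gripper_force: 0.0
position: [0.4943, -0.0918, 0.0949]
contact_force: [-0.3, 0.6, -0.5]
gripper_force: 0.0
position: [0.4948, -0.0919, 0.0925]
contact_force: [0.0, 0.3, 0.0]
gripper_force: 0.0
clock: 4.9
position: [0.4955, -0.092, 0.0903]
contact_force: [-0.3, -0.2, 0.1]
gripper_force: 0.0
```

```bash
python3 -m creep '[[[0,0,0,0.15,0,0,0],[0,0,0,0,0,0,0]]]' | grep -E "pos|t_force"
python3 -m creep '[[[0,0,0,0.15,0,0,0],[0,0,0,0,0,0,0]]]' | grep -E "pos|t_force"
python3 -m creep '[[[0,0,0,0.15,0,0,0],[0,0,0,0,0,0,0]]]' | grep -E "clock|pos|t_force"
python3 - <<'E'
from geo import *
p=observe()["position"];print(np.round(Rp.inv().apply(p-mach(PC))*1e3,1))
E
```

```text
position: [0.4962, -0.0922, 0.0889]
contact_force: [0.8, 0.3, -0.0]
position: [0.4968, -0.0923, 0.0876]
contact_force: [1.3, -0.3, 0.3]
clock: 5.5
position: [0.4977, -0.0926, 0.0866]
contact_force: [-0.8, 0.3, 2.9]
[ 14.8 -91.2   3.7]
```

```bash
python3 -m creep '[[[0,0,0,0.15,0,0,0],[0,0,0,0,0,0,0]]]' | grep -E "pos|t_force"
python3 -m creep '[[[0,0,0,0.15,0,0,0],[0,0,0,0,0,0,0]]]' | grep -E "pos|t_force"
python3 -m creep '[[[0,0,0,0.15,0,0,0],[0,0,0,0,0,0,0]]]' | grep -E "clock|pos|t_force"
python3 - <<'E'
from geo import *
p=observe()["position"];print(np.round(Rp.inv().apply(p-mach(PC))*1e3,1))
E
```

```text
position: [0.498, -0.0926, 0.0849]
contact_force: [-1.0, -0.1, -0.3]
position: [0.4986, -0.0927, 0.0836]
contact_force: [-2.5, 0.8, 4.6]
clock: 6.1
position: [0.4989, -0.0928, 0.0832]
contact_force: [-21.6, 3.5, 28.6]
[ 14.3 -91.1   0.2]
```

The force dropped and then hit a hard stop, which suggests the rocker snapped over. I'll retreat and check.

```bash
python3 -m creep '[[[0,0,0,-2.5,0,0,0],[0,0,0,-2.5,0,0,0],[0,0,0,-2.5,0,0,0],[0,0,0,-2.5,0,0,0],[0,0,0,0,0,0,0],[0,0,0,0,0,0,0]]]' | grep -E "pos|t_force"
python3 - <<'E'
from geo import *
im=camera("wrist");m=camera_model("wrist");cv2.imwrite("pics/w2f.png",im)
a=cv2.imread("pics/w1.png")[150:270,90:320]
cv2.imwrite("pics/w2.png",np.vstack([cv2.resize(x,None,fx=2.4,fy=2.4,interpolation=2) for x in(a,im[150:270,90:320])]))
E
```

```text
position: [0.4584, -0.083, 0.1732]
contact_force: [0.1, -0.5, -0.1]
```

View pics/w2.png

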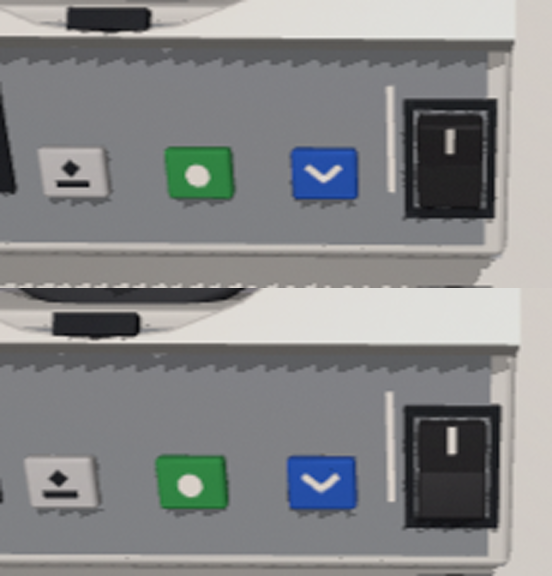

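The rocker has snapped on: the white bar is longer and the shading has changed. In this picture blue is at about (224,231). Next is the lid.

Run:
```python
from geo import *
m=camera_model("wrist");n=Rp.apply([0,0,1])
for u in((224.2,230.8),(169.6,231)):
    o,d=ray(m,u);P0=pan([0,0,.0013]);X=o+d*(n@(P0-o))/(n@d);print('key panel mm',np.round(Rp.inv().apply(X-mach(PC))*1e3,1),np.round(X,4))
for b in boxes_of("wrist","short_top")[:1]: print(b)
go(mach([.06,-.0,.30]),RD)
im=camera("scene");cv2.imwrite("pics/s2.png",cv2.resize(im[100:320,160:360],None,fx=2.7,fy=2.7,interpolation=2))
ms=camera_model("scene")
for th in(.9,1.0,1.07,1.14):
  for y in(-.098,.098):
    for p in ([-.15*np.cos(th)+.01*np.sin(th),.15*np.sin(th)+.01*np.cos(th)],):
      q=mach([.098+p[0],y,.112+p[1]]);print(th,y,np.round((proj(ms,q)[0]-[160,100])*2.7),'top',np.round((proj(camera_model("top"),q)[0]-[180,100])*3))
```

```text
key panel mm [  2.  -52.1   1.3] [ 0.4969 -0.0521  0.079 ]
key panel mm [  1.9 -14.3   1.3] [ 0.506  -0.0154  0.079 ]
{'centre': [231.2, 225.7], 'confidence': 0.56}
t 6.8 pos [ 0.4578 -0.0827  0.1717] F [-0.8 -0.8 -0. ]
turn deg (tool) [ -0.1 -24.9  -0. ] shift cm: before turn [21.93 -9.15 -3.93] after turn [ 18.23  -9.12 -12.83]
0.9 -0.098 [175. 100.] top [505. 236.]
0.9 0.098 [267. 265.] top [235. 168.]
1.0 -0.098 [159.  97.] top [511. 216.]
1.0 0.098 [250. 264.] top [239. 148.]
1.07 -0.098 [147.  95.] top [515. 202.]
1.07 0.098 [237. 263.] top [243. 134.]
1.14 -0.098 [135.  95.] top [519. 188.]
1.14 0.098 [224. 264.] top [246. 119.]
```

View pics/s2.png

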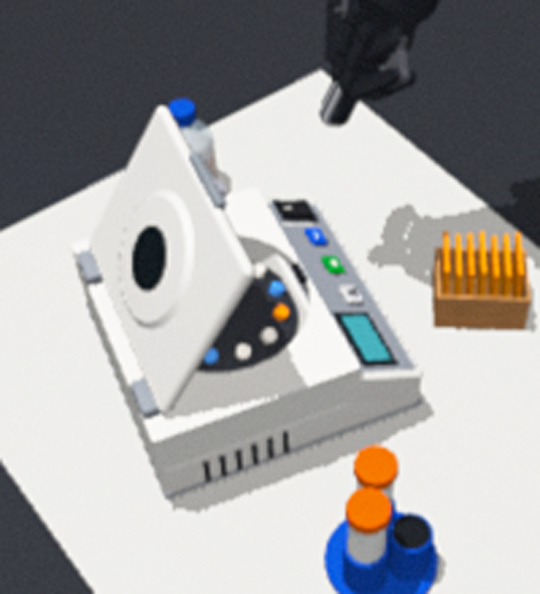

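The lid corners at (163,107) and (252,270) fit a lid angle of about 0.98–1.0. I'll stand the tool upright, rise to z = 0.30 and move over the lid.

```bash
python3 -m creep '[[[0,0,0,0,0,-8.3,0],[0,0,0,0,0,-8.3,0],[0,0,0,0,0,-8.3,0],[0,0,0,-4.3,0,0,0],[0,0,0,-4.3,0,0,0],[0,0,0,-4.3,0,0,0],[0,3.34,-1.82,0,0,0,0],[0,3.34,-1.82,0,0,0,0],[0,3.34,-1.82,0,0,0,0],[0,3.34,-1.82,0,0,0,0],[0,3.34,-1.82,0,0,0,0],[0,0,0,0,0,0,0]]]' | grep -E "pos|t_force"
python3 - <<'E'
from geo import *
for b in boxes_of("scene","lid_push")[:1]: pass
go(mach([.045,0,.25]),RD)
prev=None
for th in np.r_[.98,.85:-.01:-.1,0]:
    s=.133+.014*(1-th/.98);x=.098-s*np.cos(th)+.01*np.sin(th)+.011;z=.112+s*np.sin(th)+.01*np.cos(th)
    print(round(th,2),'x_m,z',np.round([x,z],4),'' if prev is None else np.round([(x-prev[0])*100,(prev[1]-z)*100],2));prev=(x,z)
E
```

```text
position: [0.6445, -0.0336, 0.2978]
contact_force: [-0.6, -0.4, 0.1]
t 8.1 pos [ 0.6428 -0.0341  0.2984] F [-0.3 -0.2 -0.4]
turn deg (tool) [-0.1  0.2  0.1] shift cm: before turn [-0.04  0.05  4.84] after turn [-0.05  0.04  4.84]
0.98 x_m,z [0.0432 0.228 ] 
0.85 x_m,z [0.0275 0.2199] [-1.57  0.81]
0.75 x_m,z [0.0161 0.2122] [-1.14  0.77]
0.65 x_m,z [0.0054 0.2033] [-1.07  0.89]
0.55 x_m,z [-0.0044  0.1933] [-0.98  1.01]
0.45 x_m,z [-0.0132  0.1821] [-0.88  1.11]
0.35 x_m,z [-0.021   0.1701] [-0.77  1.21]
0.25 x_m,z [-0.0275  0.1572] [-0.65  1.29]
0.15 x_m,z [-0.0327  0.1435] [-0.52  1.36]
0.05 x_m,z [-0.0366  0.1293] [-0.39  1.42]
0.0 x_m,z [-0.038  0.122] [-0.14  0.73]
```

Descend to contact.

```bash
python3 -m creep '[[[0,0,0,2,0,0,0],[0,0,0,2,0,0,0],[0,0,0,1.5,0,0,0],[0,0,0,0,0,0,0]]]' | grep -E "pos|t_force"
for i in 1; do python3 -m creep '[[[0,0,0,0.4,0,0,0],[0,0,0,0.4,0,0,0],[0,0,0,0,0,0,0]]]' | grep -E "pos|t_force"; done
python3 -m creep '[[[0,0,0,0.4,0,0,0],[0,0,0,0.4,0,0,0],[0,0,0,0,0,0,0]]]' | grep -E "pos|t_force"
```

```text
position: [0.6399, -0.0347, 0.244]
contact_force: [-0.5, -0.3, -0.1]
position: [0.6421, -0.0349, 0.2398]
contact_force: [0.5, 0.3, -0.0]
position: [0.6421, -0.0348, 0.2312]
contact_force: [0.5, -0.2, 0.1]
```

```bash
python3 -m creep '[[[0,0,0,0.4,0,0,0],[0,0,0,0,0,0,0]]]' | grep -E "pos|t_force"
python3 -m creep '[[[0,0,0,0.4,0,0,0],[0,0,0,0,0,0,0]]]' | grep -E "pos|t_force"
python3 -m creep '[[[0,0,0,0.4,0,0,0],[0,0,0,0,0,0,0]]]' | grep -E "pos|t_force"
```

```text
position: [0.6422, -0.0349, 0.2273]
contact_force: [1.3, -0.3, 0.9]
position: [0.642, -0.0348, 0.2231]
contact_force: [0.9, -0.5, 0.7]
position: [0.6418, -0.0347, 0.2193]
contact_force: [-0.2, -0.0, 3.0]
```

Run:
```python
from geo import *
im=camera("scene")[110:300,160:340];w=camera("wrist")
cv2.imwrite("pics/s3.png",np.hstack([cv2.resize(im,(400,420),interpolation=2),cv2.resize(w,(400,300))[:].repeat(1,0) if 0 else cv2.copyMakeBorder(cv2.resize(w,(400,300)),0,120,0,0,0)]))
```

```text
(no output)
```

View pics/s3.png

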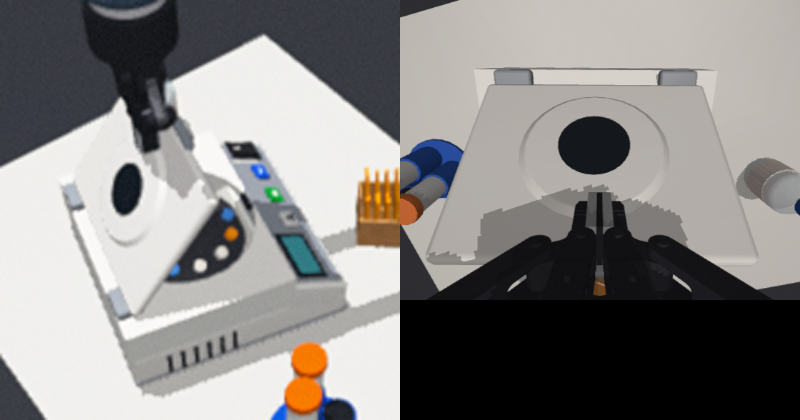

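The fingers are on the outside face, at mid-width (wrist half, tip at about (598,195)). Now I'll follow the arc.

```bash
python3 -m creep '[[[0,-0.7,0,0.2,0,0,0],[0,-0.7,0,0.2,0,0,0],[0,-0.7,0,0.2,0,0,0],[0,-0.7,0,0.2,0,0,0],[0,0,0,0,0,0,0]]]' | grep -E "pos|t_force"
python3 -m creep '[[[0,-0.5,0,0.45,0,0,0],[0,-0.5,0,0.45,0,0,0],[0,0,0,0,0,0,0]]]' | grep -E "pos|t_force"
python3 -m creep '[[[0,-0.5,0,0.5,0,0,0],[0,-0.5,0,0.5,0,0,0],[0,0,0,0,0,0,0]]]' | grep -E "clock|pos|t_force"
```

```text
position: [0.6134, -0.0276, 0.2108]
contact_force: [-0.7, -0.9, -0.2]
position: [0.6042, -0.0254, 0.2013]
contact_force: [0.3, 0.1, 0.7]
clock: 10.9
position: [0.5943, -0.0229, 0.1911]
contact_force: [0.2, 0.2, -0.7]
```

Run:
```python
from geo import *
im=camera("scene")[110:300,160:340];w=camera("wrist")
cv2.imwrite("pics/s4.png",np.hstack([cv2.resize(im,(400,420),interpolation=2),cv2.copyMakeBorder(cv2.resize(w,(400,300)),0,120,0,0,0)]))
```

```text
(no output)
```

View pics/s4.png

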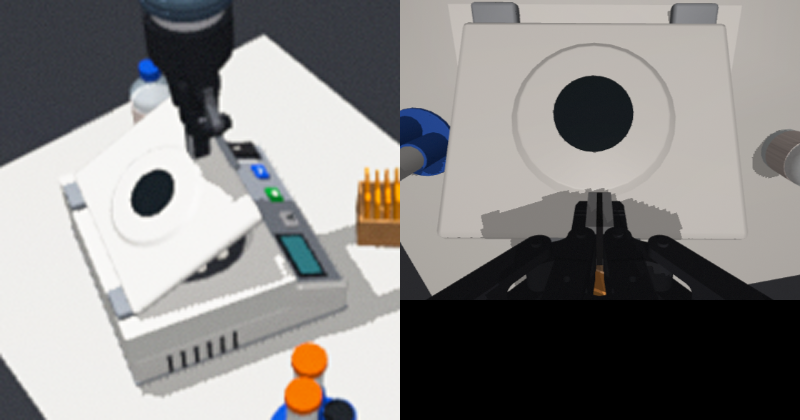

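The lid follows at about 0.55 rad, with the finger still on its outside.

```bash
python3 -m creep '[[[0,-0.43,0,0.55,0,0,0],[0,-0.43,0,0.55,0,0,0],[0,-0.38,0,0.6,0,0,0],[0,-0.38,0,0.6,0,0,0],[0,-0.33,0,0.65,0,0,0],[0,-0.33,0,0.65,0,0,0],[0,-0.25,0,0.7,0,0,0],[0,-0.25,0,0.7,0,0,0],[0,-0.18,0,0.5,0,0,0],[0,-0.18,0,0.5,0,0,0],[0,0,0,0,0,0,0]]]' | grep -E "pos|t_force"
python3 -m creep '[[[0,-0.1,0,0.3,0,0,0],[0,0,0,0,0,0,0]]]' | grep -E "pos|t_force"
python3 -m creep '[[[0,-0.1,0,0.3,0,0,0],[0,0,0,0,0,0,0]]]' | grep -E "clock|pos|t_force"
```

```text
position: [0.5643, -0.0154, 0.1312]
contact_force: [0.3, 0.9, -0.6]
position: [0.5641, -0.0153, 0.129]
contact_force: [-0.3, 0.4, 0.8]
clock: 12.5
position: [0.5632, -0.0151, 0.1261]
contact_force: [0.1, -0.4, -0.1]
```

```bash
python3 -m creep '[[[0,0,0,0.3,0,0,0],[0,0,0,0,0,0,0]]]' | grep -E "pos|t_force"
python3 -m creep '[[[0,0,0,0.2,0,0,0],[0,0,0,0,0,0,0]]]' | grep -E "pos|t_force"
python3 -m creep '[[[0,0,0,0.2,0,0,0],[0,0,0,0,0,0,0]]]' | grep -E "clock|pos|t_force"
```

```text
position: [0.5631, -0.0151, 0.1229]
contact_force: [-0.0, 0.5, 0.2]
position: [0.5634, -0.0152, 0.122]
contact_force: [-2.9, 0.3, 6.7]
clock: 13.1
position: [0.5635, -0.0151, 0.1219]
contact_force: [-9.6, 0.7, 19.9]
```

A hard stop at z = 0.122 is exactly the shut height. I'll press briefly more, then retreat and look.

```bash
python3 -m creep '[[[0,0,0,0.1,0,0,0],[0,0,0,0,0,0,0],[0,0,0,0,0,0,0]]]' | grep -E "pos|t_force"
python3 -m creep '[[[0,0,0,-1.5,0,0,0],[0,0,0,-2.5,0,0,0],[0,0,0,-2.5,0,0,0],[0,-3,0,-0.5,0,0,0],[0,-4,0,0,0,0,0],[0,-4,0,0,0,0,0],[0,0,0,0,0,8.3,0],[0,0,0,0,0,8.3,0],[0,0,0,0,0,8.4,0],[0,0,0,0,0,0,0],[0,0,0,0,0,0,0]]]' | grep -E "pos|t_force"
python3 - <<'E'
from geo import *
w=camera("wrist");im=camera("scene")[110:300,160:340];m=camera_model("wrist")
cv2.imwrite("pics/s5.png",np.hstack([cv2.resize(im,(300,316),interpolation=2),cv2.resize(w[:],(500,375))[:316]]))
for t in("short_top","start_key","rocker_on_end"): print(t,[(np.round(b["centre"],1),round(b["confidence"],2)) for b in boxes_of("wrist",t)[:2]])
n=Rp.apply([0,0,1]);b=boxes_of("wrist","short_top")
if b:
    o,d=ray(m,b[0]["centre"][::-1]);P0=pan([0,0,.0013]);X=o+d*(n@(P0-o))/(n@d);print('blue panel mm',np.round(Rp.inv().apply(X-mach(PC))*1e3,1))
go(pan([.002,-.0525,.03]),RT)
E
```

```text
position: [0.5635, -0.0151, 0.1218]
contact_force: [-12.2, 1.6, 26.9]
position: [0.4566, 0.0113, 0.1889]
contact_force: [0.4, -1.2, 0.9]
short_top [(array([198.2, 352. ]), 0.91)]
start_key [(array([201.7, 297.7]), 0.86)]
rocker_on_end [(array([194.2, 399.2]), 0.77)]
blue panel mm [  5.7 -53.6   1.3]
t 14.8 pos [0.4576 0.0108 0.1886] F [ 0.6 -0.4 -0.6]
turn deg (tool) [-0.  -0.1 -0.1] shift cm: before turn [0.19 5.21 9.31] after turn [0.2  5.2  9.32]
```

View pics/s5.png

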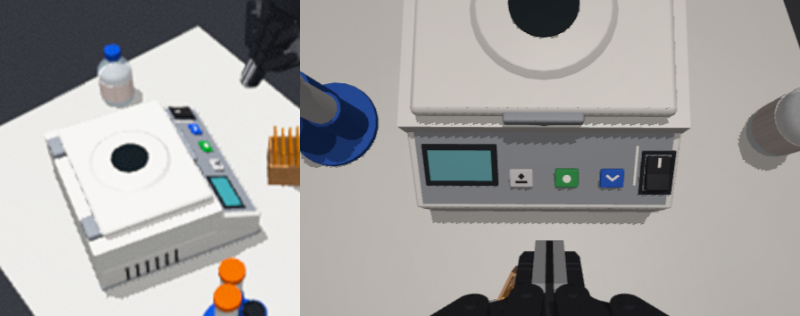

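The lid is fully shut, the rocker is on and blue is at about (349,199) in the wrist image. Now to the key.

```bash
python3 -m creep '[[[0,0.1,1.3,0,0,0,0],[0,0.1,1.3,0,0,0,0],[0,0.1,1.3,0,0,0,0],[0,0.1,1.3,0,0,0,0],[0,0,0,2.8,0,0,0],[0,0,0,2.8,0,0,0],[0,0,0,2.8,0,0,0],[0,0,0,2.4,0,0,0],[0,0,0,0.3,0,0,0],[0,0,0,0,0,0,0],[0,0,0,0,0,0,0]]]' | grep -E "pos|t_force"
python3 - <<'E'
from geo import *
w=camera("wrist");cv2.imwrite("pics/w6.png",cv2.resize(w[120:360,150:420],None,fx=2.2,fy=2.2))
p=observe()["position"];print(np.round(Rp.inv().apply(p-mach(PC))*1e3,1))
E
```

```text
position: [0.4937, -0.0514, 0.0901]
contact_force: [-0.5, -0.3, 0.4]
[  4.  -52.2  13. ]
```

View pics/w6.png

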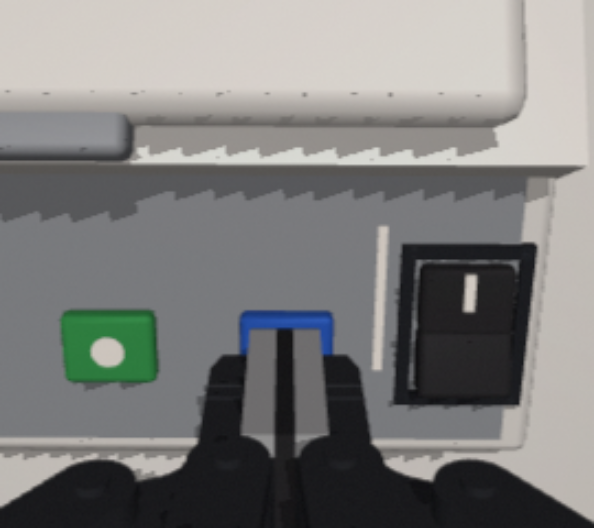

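The finger is centred on the blue key at (285,330), clear of the green key and the rocker. Pressing now.

```bash
python3 -m creep '[[[0,0,0,0.5,0,0,0],[0,0,0,0.4,0,0,0],[0,0,0,0,0,0,0]]]' | grep -E "pos|t_force"
for i in 1; do python3 -m creep '[[[0,0,0,0.15,0,0,0],[0,0,0,0,0,0,0]]]' | grep -E "pos|t_force"; done
python3 -m creep '[[[0,0,0,0.15,0,0,0],[0,0,0,0,0,0,0]]]' | grep -E "pos|t_force"
python3 -m creep '[[[0,0,0,0.15,0,0,0],[0,0,0,0,0,0,0]]]' | grep -E "clock|pos|t_force"
python3 - <<'E'
from geo import *
p=observe()["position"];print(np.round(Rp.inv().apply(p-mach(PC))*1e3,1))
E
```

```text
position: [0.4969, -0.0522, 0.081]
contact_force: [-0.1, -0.2, -0.2]
position: [0.4975, -0.0523, 0.0796]
contact_force: [-0.1, 0.3, 0.3]
position: [0.4982, -0.0525, 0.0783]
contact_force: [-0.3, -0.3, 1.3]
clock: 16.85
position: [0.4988, -0.0526, 0.0769]
contact_force: [-1.5, -0.1, 2.6]
[  2.9 -52.2  -1.4]
```

```bash
python3 -m creep '[[[0,0,0,0.1,0,0,0],[0,0,0,0,0,0,0]]]' | grep -E "pos|t_force"
python3 -m creep '[[[0,0,0,0.1,0,0,0],[0,0,0,0,0,0,0]]]' | grep -E "pos|t_force"
python3 - <<'E'
from geo import *
p=observe()["position"];print(np.round(Rp.inv().apply(p-mach(PC))*1e3,1))
E
```

```text
position: [0.4991, -0.0527, 0.0762]
contact_force: [-6.5, 1.5, 7.8]
position: [0.4994, -0.0527, 0.0759]
contact_force: [-17.8, 2.1, 24.3]
[  3.  -52.1  -2.6]
```

The key is at its hard stop. I'll ease slightly, hold and hand in.

```bash
python3 -m creep '[[[0,0,0,-0.05,0,0,0],[0,0,0,0,0,0,0],[0,0,0,0,0,0,0],[0,0,0,0,0,0,0]]]' | grep -E "pos|t_force"
python3 -c "
from bench import *
print(observe()['contact_force'],observe()['clock']);print(sign_off())"
```

```text
position: [0.4993, -0.0527, 0.0761]
contact_force: [-10.7, 1.8, 15.5]
[-10.69241462   1.76477993  15.51079224] 17.65
the job is handed in; nothing more can be done
None
```

I switched the mains rocker on, pushed the lid fully shut, and handed in at 17.65 s with the blue short-spin key held at its stop (about 19 N); the hand-in returned no verdict.

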